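# Offer up the tool rail inside the framed cabinet

## Task

Fit up the slotted tool rail in the small wall cabinet that lies on its back: first slip the loose spacer sleeve over the bare dowel pin inside, right down onto the back panel, and let go of it. Then take the rail, which is longer than the opening of the face frame, tilt it through end first, level it underneath and lay it slots up across the middle of both sleeve tops, centred so that both ends are tucked behind the frame and nothing of it touches the cabinet. Finish while still gripping the rail and pressing it down on both sleeves, as if waiting for the glue to grab, and leave the pencil, the screw tin and the offcut block beside the cabinet where they are.

Things in the scene. Friction and masses are not known exactly. Their poses are not given: they have to be found in the camera images.
- cabinet: Pale wooden wall cabinet on its back, open front up, fixed; 200 (x) x 300 (y) x 94 (z) mm. Origin: centre of underside. Inside 176 x 276 mm; top of its back panel at z = 9 mm. Face frame on top at z = 82 to 94 mm; its opening, 140 (x) x 190 (y) mm, is centred, so the frame overhangs the inside by 43 mm at each y end, 18 mm at each x side.
- bare_pin: Upright wooden dowel pin, 12 mm in diameter, 26 mm high, chamfered tip, fixed on the cabinet's back panel, bare. Origin: centre of its foot. The two pins stand at x = 12, y = 55 and -55 mm in the cabinet's frame; which of them is bare varies.
- other_pin: The second, equal dowel pin, on which a sleeve already sits. Origin: centre of its foot.
- sleeve: Loose wooden spacer sleeve (tube), outside diameter 32, bore 15.2, height 40 mm, about 30 g, both ends alike. It stands on the far part of the beech board left of the cabinet (board 72 mm wide, 38 mm high). Origin: centre of its lower face, z along the bore. Seated on a pin, its top is at z = 49 mm in the cabinet's frame.
- fitted_sleeve: An equal sleeve that already sits on the other pin, loose; it stays there. Origin: centre of its lower face.
- rail: Slotted tool rail of pale wood, 28 (x) x 220 (y) x 20 (z) mm, about 90 g. Origin: centre of underside; y along it, z towards the slotted side (five slots 8 wide, 11 deep; six teeth 30 long, the middle ones centred at y = 19 and -19 mm). It lies slots up along the same board, nearer the robot than the sleeve. Grip it across its 28 mm.
- offcut: Dark offcut block, 65 x 72 x 20 mm, behind and right of the cabinet. Not part of the job: leave it where it stands. Origin: centre of its underside.
- screw_tin: Open tin of screws, 67 mm across, 48 mm high, standing right of the cabinet. Not part of the job: leave it where it is. Origin: centre of its underside.
- pencil: Yellow carpenter's pencil, 152 mm long, 7 mm thick, lying behind the cabinet. Not part of the job: leave it where it is. Origin: centre of its underside.
There are look-alikes about, which are no part of the job. What is shaped like the sleeve but pink is not meant.

How it is judged:
On the way, in this order (a step that is already met when the one before it is completed fails the run):
1. the loose sleeve sits over the bare pin, down on the back panel, and is let go (horizontal distance between sleeve and bare_pin below 0.003 m and z of sleeve in the frame of bare_pin below 0.003 m and angle between sleeve's own z axis and vertical below 0.06 rad and contact force between the fingers and sleeve below 0.1 N), for 0.2 s.
2. the rail is through the opening, wholly under the face frame inside the cabinet (z of rail in the frame of cabinet between 0 and 0.0565 m and y of rail in the frame of cabinet between -0.028 and 0.028 m and x of rail in the frame of cabinet between -0.06 and 0.06 m and angle between rail's own z axis and vertical below 0.05 rad and angle between the y axis of rail and the y axis of cabinet, either way round below 0.1 rad), for 0.1 s.
At the end, for the whole second after the job is handed in: rail gripped (over 3 N), slots up, level (0.05 rad) and along the cabinet (0.1 rad) on both sleeves: underside 46.5 to 52.5 mm above cabinet origin, within 10 mm of the pin line, middle within 14 mm, over 1.5 N on each sleeve, not touching the cabinet; both sleeves seated within 3 mm (z of rail in the frame of cabinet between 0.0465 and 0.0525 m and x of rail in the frame of cabinet between 0.002 and 0.022 m and angle between rail's own z axis and vertical below 0.05 rad and angle between the y axis of rail and the y axis of cabinet, either way round below 0.1 rad and y of rail in the frame of cabinet between -0.014 and 0.014 m and contact force between rail and sleeve above 1.5 N and contact force between rail and fitted_sleeve above 1.5 N and contact force between the fingers and rail above 3 N and contact force between rail and cabinet below 0.5 N and linear speed of rail below 0.02 m/s and horizontal distance between sleeve and bare_pin below 0.003 m and z of sleeve in the frame of bare_pin below 0.003 m and angle between each of sleeve, fitted_sleeve's own z axis and vertical below 0.06 rad and horizontal distance between fitted_sleeve and other_pin below 0.003 m and z of fitted_sleeve in the frame of other_pin below 0.003 m); the arm keeps its last pose, push and grip.
It fails at once if the offcut block, screw tin or pencil is moved by more than 30 mm (distance of any of offcut, screw_tin, pencil from where it was at the start of the episode above 0.03 m).
It also fails if it takes over 61 s, if anything falls off the work surface, if the arm or the gripper's body presses on something with over 40 N, if the wrist force passes 120 N, or if a joint passes its speed limit or range.

## Robot

A 7-joint arm with a two-finger parallel gripper is mounted at the origin on the work surface; the furniture and walls round the work are solid. World frame = base frame: x ahead of the robot, y to its left, z up, the work surface at z = 0. Lengths are in m, angles in rad, forces in N, time in s.
With the tool pointing down it reaches from about 0.4 to 0.85 m from the base axis. Payload 10.4 kg.
Tool frame: the origin (TCP) lies on the centre line of the jaws, within the pads' length; the fingertips stand 11 mm ahead of it and the grasp point (between the pads) lies 8 mm behind it (tip_reach is the distance from the TCP to the fingertips, in m); z points along the fingers, y is the line along which they close (so a half turn about z gives the same grasp; the last joint's range is limited). The gripper opens to 85 mm and grips with 20 to 120 N. Pads are 22 mm wide; open, the fingers measure 114 mm over their backs; the gripper's body (76 mm by 85 mm) begins 54 mm behind the grasp point. The pads swing forward as they close: fully open they stand 13 mm farther back than shut.
Start: joints at [-1.127, 0.332, -0.065, 1.46, 0.022, 1.35, -0.088], TCP at [0.281, 0.558, 0.242] pointing down, gripper open.
Joint ranges: [-2.6, 2.6], [-0.5, 2.12], [-1.47, 1.34], [0.16, 2.42], [-1.27, 4.41], [0.06, 2.06], [-2.6, 2.6]. Speed limits (rad/s): [2.22, 2.22, 2.79, 2.79, 3.14, 3.14, 3.14].

## Interface

Orientations are given as a unit quaternion [x, y, z, w].
In Python, from workcell import get_obs, camera, hand_in, tip_reach gives the robot as it stands. The module is installed in compiled form; this text tells all that it offers.
- The arm moves only by the tool move_arm, never from a script. Its argument "plan" is a list of rows, each an object with "delta_pos": the shift along the tool's x, y, z in fractions of the full range, 1 being 1 m, a list of three; "turn": the turn, a rotation vector about the tool's x, y, z in a scale on which 1.0 is pi rad, a list of three; "fingers": the closure, from 0 (fully open) to 1 (shut). A call has 1 to 12 rows; each row is the pose to reach, as a shift and turn from the pose commanded when the call began, along the tool's axes at that moment; what a row does not reach only later rows make up. A row lasts 1/8 s, in which the tool goes at most 62.5 mm and 10.7 degrees, less where a joint would pass 70% of its speed; a pose out of reach is approached as far as the arm can. A shift or turn number past 1, either way, is cut back to 1. A call with a gripper value outside its range is refused whole. The fingers move at their own pace and stop on an object; "force" is the grip in N (left out, the last holds). Time passes only in rows, so rows that repeat a pose let the fingers close. It gives the time, the measured TCP pose, the force, the opening and the grip force at its end, in the units of the state.
- get_obs(): the state, without advancing time (a new reading comes with each control period).
- camera(name): name is "scene" or "side" or "wrist"; returns a dict with "color" (384x512x3 uint8, red, green, blue), "range_z" (384x512 float32, m along the optical axis (not along the pixel's ray), 0 where there is no reading), "fx", "fy", "cx", "cy" (pixels), "k1" (the pictures are not rectified: a ray, as slopes to the right and down, at radius r is drawn at 1 + k1 r^2 times it, then the intrinsics apply), "R" (3x3) and "t" (3): a world point X has camera coordinates R X + t; the wrist camera has in their place "tool_from_camera" (4x4, takes a point from camera to tool coordinates, whose origin is the TCP and whose axes are the flange's). Camera axes: x right, y down, z forward; pixel columns grow to the right and rows downward; lengths in m; the calibration is good to about 2 mm. A picture is of the moment at which its call begins: read the wrist's pose just before it.
- hand_in(): hands the job in; it is judged then, once.
The state is a dict: "clock": time; "joint_pos": joint angles; "joint_velocities": joint speeds; "tau": joint torques, N m; "position": TCP position; "ee_rot": TCP orientation; "ft_force": force on the tool from outside, world axes, zero at the start; "torque": the same for the moment, N m; "grip_width": opening from 0.0 (shut) to 1.0 (fully open); "grasp_force": force on a finger pad.
Only numpy, scipy, OpenCV 4.12 (cv2) and the standard library are available. Lean on these libraries where they do the work, as an engineer would, in place of code of your own. Each camera call takes 0.05 s, during which the arm holds its last target. There are 200 camera calls.

## Working session

There is one attempt and no reset: what is moved stays moved. The work goes in short steps, Python scripts to look and compute and a tool call to move; the robot and the scene stay as the last step left them, time stands still between calls to the robot, and variables do not carry over. Pictures are saved under pics/ and viewed, at most 10 in all, crops included, and the job is handed in when it is done.

Besides the shell and the picture viewer there is one more tool, called after "Emit:" as a command line: name --argument value ..., lists and objects as JSON in quotes. move_arm: Moves the arm, as the interface text tells. Its arguments: {"type":"object","properties":{"plan":{"type":"array","items":{"type":"object","properties":{"delta_pos":{"type":"array","items":{"type":"number"}},"turn":{"type":"array","items":{"type":"number"}},"fingers":{"type":"number"}}}},"force":{"type":"number"}},"required":["plan"]}

```bash
mkdir -p pics; python3 - <<'E'
from workcell import *
import cv2,numpy as np,pickle
o=get_obs();print(o,tip_reach)
d={n:camera(n) for n in("scene","side","wrist")}
d['o']=o
pickle.dump(d,open('d0.pkl','wb'))
for n in("scene","side","wrist"):
    c=d[n];print(n,{k:(np.round(v,4).tolist() if not np.isscalar(v) else v) for k,v in c.items() if k not in("color","range_z")})
    cv2.imwrite(f'pics/{n}0.png',c["color"][...,::-1])
E
```

```text
{'clock': 0.0, 'joint_pos': array([-1.12658151,  0.33289352, -0.06472351,  1.46094184,  0.02160159,
        1.34994535, -0.08848693]), 'joint_velocities': array([-5.89410440e-04,  1.49436859e-05, -3.97308127e-04, -4.06109828e-05,
       -8.38418799e-04, -2.80761427e-03, -2.04520075e-04]), 'tau': array([ 9.27599358e-04, -6.25458455e+01,  4.98419360e-02, -3.91602159e+01,
        1.63327163e-02,  1.00239660e-02, -6.05718151e-05]), 'position': array([0.28110165, 0.55779615, 0.24150223]), 'ee_rot': array([ 2.31266251e-01,  9.72890212e-01, -7.32700880e-04, -1.40940237e-04]), 'ft_force': array([-0.46957653, -0.6131537 ,  0.43687304]), 'torque': array([-0.01204547,  0.06215409,  0.04128555]), 'grasp_force': 0.0, 'grip_width': 0.9984047422709201} 0.011
scene {'fx': 423.5219575460208, 'fy': 423.5219575460208, 'cx': 258.2949889719943, 'cy': 184.32282957745903, 'k1': -0.07791556446437199, 'R': [[-0.3882, 0.9215, 0.0116], [0.3951, 0.1778, -0.9013], [-0.8326, -0.3452, -0.4331]], 't': [0.3375, -0.1369, 1.376]}
side {'fx': 382.57428722519165, 'fy': 382.57428722519165, 'cx': 256.7590509530606, 'cy': 191.5387994540832, 'k1': -0.126777755889148, 'R': [[-0.9998, 0.0134, -0.0161], [0.0203, 0.4268, -0.9041], [-0.0052, -0.9042, -0.427]], 't': [0.496, 0.1109, 0.8019]}
wrist {'fx': 288.8493700794771, 'fy': 288.8493700794771, 'cx': 256.3609202266186, 'cy': 194.07599927034448, 'k1': -0.03330022172884999, 'tool_from_camera': [[-0.0002, -0.9474, -0.3201, 0.0822], [1.0, -0.0001, -0.0004, -0.0002], [0.0003, -0.3201, 0.9474, -0.1308], [0.0, 0.0, 0.0, 1.0]]}
```

View pics/scene0.png

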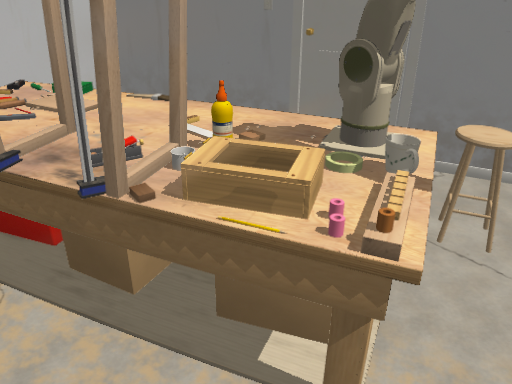

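View pics/side0.png

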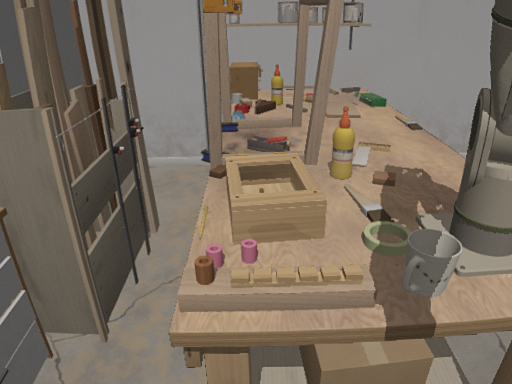

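View pics/wrist0.png

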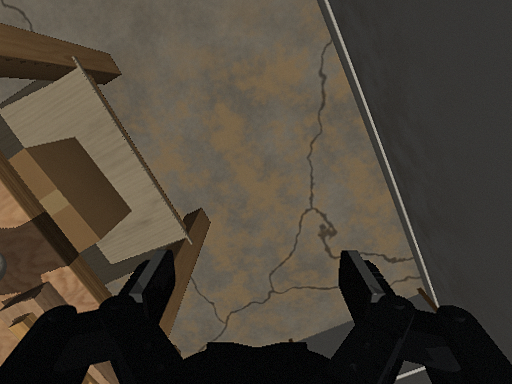

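The scene view shows the cabinet at (255,175), the brown loose sleeve at (386,219), the rail on the board at (398,195), and the two pink look-alikes at (336,215). The side view has the brown sleeve at (205,269), the rail from (232,275) to (362,272), and the cabinet at (272,195). The wrist view shows only the floor.

```bash
cat > h.py <<'E'
import numpy as np,cv2,pickle
from scipy.spatial.transform import Rotation as Ro
def ext(c,o=None):
    "camera->world R,t"
    if "R" in c: return c["R"].T, -c["R"].T@c["t"]
    T=np.array(c["tool_from_camera"]);R=Ro.from_quat(o["ee_rot"]).as_matrix()
    return R@T[:3,:3], R@T[:3,3]+o["position"]
def rays(c,uv):
    K=np.array([[c["fx"],0,c["cx"]],[0,c["fy"],c["cy"]],[0,0,1.]])
    p=cv2.undistortPoints(np.float64(uv).reshape(-1,1,2),K,np.array([c["k1"],0,0,0,0.]))[:,0]
    return np.c_[p,np.ones(len(p))]
def cloud(c,o=None):
    v,u=np.mgrid[:384,:512]
    R,t=ext(c,o);P=(rays(c,np.c_[u.ravel(),v.ravel()])*c["range_z"].reshape(-1,1))@R.T+t
    P[c["range_z"].ravel()==0]=np.nan
    return P.reshape(384,512,3)
def onplane(c,uv,z,o=None):
    R,t=ext(c,o);d=rays(c,uv)@R.T
    return t+d*((z-t[2])/d[:,2])[:,None]
def proj(c,X,o=None):
    R,t=ext(c,o);p=(np.atleast_2d(X)-t)@R;p=p[:,:2]/p[:,2:]
    p=p*(1+c["k1"]*(p**2).sum(1,keepdims=True))
    return p*[c["fx"],c["fy"]]+[c["cx"],c["cy"]]
def ortho(items,x0,x1,y0,y1,s,zmax=.2):
    "top view: rows = -x (up is +x), cols = -y; px per m s"
    H,W=int((x1-x0)*s),int((y1-y0)*s);im=np.zeros((H,W,3),np.uint8);hm=np.full((H,W),-1.)
    for P,C in items:
        P=P.reshape(-1,3);C=C.reshape(-1,3);ok=np.isfinite(P[:,0])&(P[:,2]<zmax)&(P[:,2]>-.02);P=P[ok];C=C[ok]
        r=((x1-P[:,0])*s).astype(int);q=((y1-P[:,1])*s).astype(int)
        ok=(r>=0)&(r<H)&(q>=0)&(q<W);r,q,P,C=r[ok],q[ok],P[ok],C[ok]
        k=np.argsort(P[:,2]);r,q,P,C=r[k],q[k],P[k],C[k]
        b=P[:,2]>hm[r,q];hm[r[b],q[b]]=P[b,2];im[r[b],q[b]]=C[b]
    return im,hm
E
python3 - <<'E'
from h import *
d=pickle.load(open('d0.pkl','rb'))
L=[]
for n in("scene","side"):
    c=d[n];P=cloud(c);L.append((P,c["color"]))
    hsv=cv2.cvtColor(c["color"],cv2.COLOR_RGB2HSV)
    u=(205,269) if n=="side" else (386,222)
    r=(398,182) if n=="scene" else (285,270)
    for p in(u,r): print(n,p,hsv[p[1],p[0]],P[p[1],p[0]])
    ok=np.isfinite(P[...,2])&(P[...,0]>.3)&(P[...,0]<.95)&(P[...,1]>-.3)&(P[...,1]<.6)
    hist,e=np.histogram(P[ok][:,2],np.arange(-.02,.2,.004));print([(round(a,3),int(h)) for a,h in zip(e,hist) if h>60])
im,hm=ortho(L,.25,.95,-.3,.6,660)
g=cv2.applyColorMap(np.uint8(np.clip(hm,0,.12)/.12*255),cv2.COLORMAP_JET)
cv2.imwrite('pics/ortho0.png',im[...,::-1]);print(im.shape)
E
```

```text
scene (386, 222) [ 14 174 107] [0.60365898 0.14924565 0.06310684]
scene (398, 182) [ 18 131 163] [0.39104314 0.14976092 0.05503115]
[(np.float64(-0.02), 417), (np.float64(-0.016), 401), (np.float64(-0.012), 423), (np.float64(-0.008), 418), (np.float64(-0.004), 3702), (np.float64(0.0), 4741), (np.float64(0.004), 442), (np.float64(0.008), 302), (np.float64(0.012), 321), (np.float64(0.016), 309), (np.float64(0.02), 365), (np.float64(0.024), 412), (np.float64(0.028), 416), (np.float64(0.032), 458), (np.float64(0.036), 1859), (np.float64(0.04), 484), (np.float64(0.044), 346), (np.float64(0.048), 357), (np.float64(0.052), 401), (np.float64(0.056), 807), (np.float64(0.06), 341), (np.float64(0.064), 354), (np.float64(0.068), 356), (np.float64(0.072), 373), (np.float64(0.076), 306), (np.float64(0.08), 274), (np.float64(0.084), 350), (np.float64(0.088), 356), (np.float64(0.092), 2078)]
side (205, 269) [ 13 138 102] [0.58239504 0.15923138 0.06988514]
side (285, 270) [ 18  94 180] [0.44960884 0.14857827 0.05662959]
[(np.float64(-0.02), 358), (np.float64(-0.016), 384), (np.float64(-0.012), 377), (np.float64(-0.008), 391), (np.float64(-0.004), 6198), (np.float64(0.0), 4305), (np.float64(0.004), 624), (np.float64(0.008), 800), (np.float64(0.012), 541), (np.float64(0.016), 562), (np.float64(0.02), 559), (np.float64(0.024), 581), (np.float64(0.028), 594), (np.float64(0.032), 642), (np.float64(0.036), 2938), (np.float64(0.04), 506), (np.float64(0.044), 612), (np.float64(0.048), 476), (np.float64(0.052), 438), (np.float64(0.056), 1333), (np.float64(0.06), 196), (np.float64(0.064), 202), (np.float64(0.068), 218), (np.float64(0.072), 232), (np.float64(0.076), 289), (np.float64(0.08), 196), (np.float64(0.084), 285), (np.float64(0.088), 263), (np.float64(0.092), 2215)]
(461, 593, 3)
```

View pics/ortho0.png

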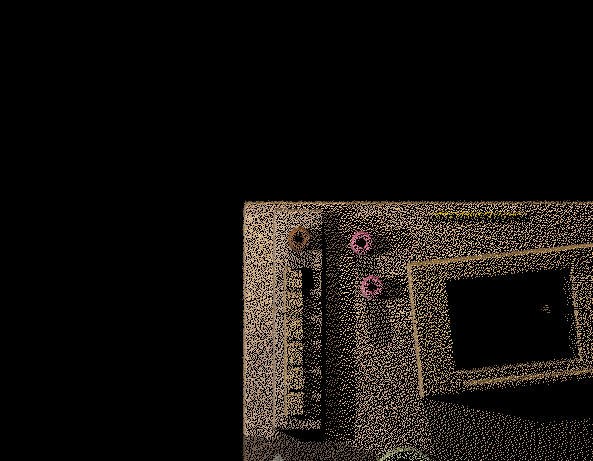

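The top view shows the brown sleeve near (298,239), the rail along x at col 298, rows 265–430, and the cabinet at about (515,320), turned a few degrees with its long axis roughly along world y.

```bash
python3 - <<'E'
from h import *
d=pickle.load(open('d0.pkl','rb'))
for n in("scene","side"):
    c=d[n];P=cloud(c).reshape(-1,3);hsv=cv2.cvtColor(c["color"],cv2.COLOR_RGB2HSV).reshape(-1,3)
    x,y,z=P.T
    def m(z0,z1,X,Y): return (z>z0)&(z<z1)&(x>X[0])&(x<X[1])&(y>Y[0])&(y<Y[1])
    def rep(k,s):
        r=cv2.minAreaRect(np.float32(P[k][:,:2]*1000));print(n,s,k.sum(),np.round(np.median(P[k],0)*1000,1),np.round(r[0],1),np.round(r[1],1),round(r[2],1))
    rep(m(.072,.085,(.55,.65),(.1,.2)),'sleeve top')
    rep(m(.05,.064,(.3,.565),(.1,.2)),'rail top')
    rep(m(.034,.042,(.3,.7),(.08,.26)),'board')
    rep(m(.089,.099,(.3,.7),(-.45,.06)),'cab top')
    rep(m(.003,.015,(.35,.55),(-.35,-.0)),'back/pin?')
    rep(m(.03,.06,(.38,.55),(-.30,-.02)),'inside')
    k=m(.089,.099,(.3,.7),(-.45,.06));pts=P[k]
    np.save(n+'cab.npy',pts)
    # opening: rotate into axes, histogram
    a=np.arctan2(0,1)
    k=m(.03,.06,(.40,.53),(-.30,-.04));print(np.round(P[k][::8]*1000).tolist()[:12])
E
```

```text
scene sleeve top 142 [593.6 146.6  76.9] [590.2 147. ] [30.4 31.1] 32.0
scene rail top 517 [449.3 155.6  57.8] [434.8 154.7] [221.5  26.5] 0.4
scene board 1566 [525.1 144.8  38.3] [467.9 148.8] [ 71.9 332.2] 89.8
scene cab top 2702 [ 495.5 -163.6   94.1] [ 466.1 -179.2] [206.2 304.8] 6.2
scene back/pin? 84 [515.  -26.5   8.8] [453.7 -28. ] [ 32.3 194.5] 86.5
scene inside 507 [ 387.2 -231.    44.9] [ 464.5 -159.8] [281.7 167.6] 89.2
[]
side sleeve top 188 [584.9 150.4  76.7] [584.9 147. ] [30.1 31. ] 5.8
side rail top 1486 [426.  159.9  57.5] [431.1 154.8] [221.2  31.8] 0.3
side board 2948 [497.6 170.9  38. ] [464.8 149.7] [ 75.2 329.5] 89.8
side cab top 2704 [461.2 -99.8  93.8] [ 463.9 -178.7] [200.5 307.2] 6.1
side back/pin? 923 [ 451.4 -271.6    9.1] [ 465.2 -172.3] [198.5 295.8] 6.5
side inside 962 [456.5 -28.7  44.9] [ 464.9 -159.9] [279.7 169.6] 90.0
[[484.0, -231.0, 35.0], [487.0, -228.0, 30.0]]
```

```bash
cat >> h.py <<'E'
def tgt(pos,yaw_y,lean=0.):
    "pose: tool down, tool y at yaw_y deg, then tool rotated 'lean' deg about its own y"
    a=np.radians(yaw_y);y=np.array([np.cos(a),np.sin(a),0]);z=np.array([0,0,-1.]);x=np.cross(y,z)
    return np.array(pos),Ro.from_matrix(np.c_[x,y,z])*Ro.from_rotvec([0,np.radians(lean),0])
def rel(o,p,R):
    R0=Ro.from_quat(o["ee_rot"]);return np.round(R0.inv().apply(p-o["position"]),4).tolist(),np.round((R0.inv()*R).as_rotvec(),4).tolist()
E
python3 - <<'E'
from h import *;from workcell import *
o=get_obs();print(rel(o,*tgt([.57,.15,.2],90)))
E
```

```text
([-0.4415, -0.2342, 0.042], [-0.001, -0.0002, -0.4668])
```

The manual's scale: turns go in shares of pi rad. Converting my numbers, -0.467 rad is -0.1487.

Emit:
move_arm --plan '[{"delta_pos":[-0.4415,-0.2342,0.042],"turn":[0,0,-0.1487],"fingers":0.2},{"delta_pos":[-0.4415,-0.2342,0.042],"turn":[0,0,-0.1487],"fingers":0.2},{"delta_pos":[-0.4415,-0.2342,0.042],"turn":[0,0,-0.1487],"fingers":0.2},{"delta_pos":[-0.4415,-0.2342,0.042],"turn":[0,0,-0.1487],"fingers":0.2},{"delta_pos":[-0.4415,-0.2342,0.042],"turn":[0,0,-0.1487],"fingers":0.2},{"delta_pos":[-0.4415,-0.2342,0.042],"turn":[0,0,-0.1487],"fingers":0.2},{"delta_pos":[-0.4415,-0.2342,0.042],"turn":[0,0,-0.1487],"fingers":0.2},{"delta_pos":[-0.4415,-0.2342,0.042],"turn":[0,0,-0.1487],"fingers":0.2},{"delta_pos":[-0.4415,-0.2342,0.042],"turn":[0,0,-0.1487],"fingers":0.2},{"delta_pos":[-0.4415,-0.2342,0.042],"turn":[0,0,-0.1487],"fingers":0.2},{"delta_pos":[-0.4415,-0.2342,0.042],"turn":[0,0,-0.1487],"fingers":0.2},{"delta_pos":[-0.4415,-0.2342,0.042],"turn":[0,0,-0.1487],"fingers":0.2}]'

```text
clock: 1.65
position: [0.5696, 0.1518, 0.2004]
ee_rot: [-0.001, 1.0, 0.0, 0.0]
ft_force: [0.2, 0.2, -1.0]
grip_width: 0.797
grasp_force: 0.0
```

```bash
cat >> h.py <<'E'
def look(name):
    from workcell import get_obs,camera
    o=get_obs();c=camera("wrist");pickle.dump((o,c),open(name+'.pkl','wb'))
    cv2.imwrite(f'pics/{name}.png',c["color"][...,::-1]);return o,c
E
python3 - <<'E'
from h import *
o,c=look('w1');print(o["position"],o["ee_rot"],o["clock"],o["joint_pos"])
P=cloud(c,o).reshape(-1,3);x,y,z=P.T
def rep(k,s):
    r=cv2.minAreaRect(np.float32(P[k][:,:2]*1000));print(s,k.sum(),np.round(np.median(P[k],0)*1000,1),np.round(r[0],1),np.round(r[1],1),round(r[2],1))
def m(z0,z1,X,Y): return (z>z0)&(z<z1)&(x>X[0])&(x<X[1])&(y>Y[0])&(y<Y[1])
rep(m(.072,.085,(.55,.65),(.1,.2)),'sleeve top')
rep(m(.054,.062,(.3,.565),(.1,.2)),'rail top')
rep(m(.034,.042,(.3,.7),(.08,.26)),'board')
E
```

```text
[0.56959303 0.15176746 0.20043985] [-1.23954103e-03  9.99999194e-01  2.73874365e-04  2.08790524e-05] 1.65 [-0.48718194  0.27758306  0.17965837  1.62664824 -0.05230279  1.24181819
  1.27591484]
sleeve top 677 [586.5 145.6  77.1] [587.3 145.7] [31.2 30.6] 67.4
rail top 4105 [465.5 154.7  57.1] [476.1 154.9] [132.8  28.5] 0.6
board 10822 [509.2 136.7  37.2] [517.7 148.7] [ 72.9 227. ] 89.9
```

View pics/w1.png

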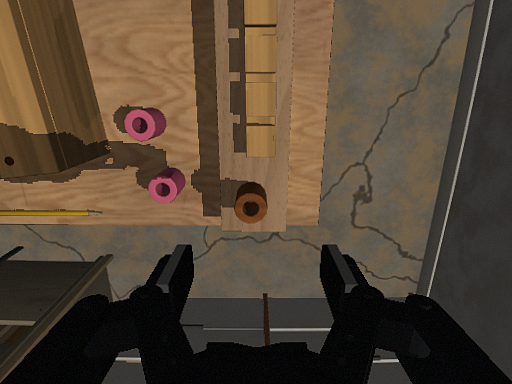

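The wrist view shows the brown sleeve ring at (250,202) and the rail end at (260,155). The range data from all three views agree on both.

Emit:
move_arm --plan '[{"delta_pos":[-0.0175,-0.006,0.05],"turn":[0,0,0],"fingers":0.3},{"delta_pos":[-0.0175,-0.006,0.09],"turn":[0,0,0],"fingers":0.3},{"delta_pos":[-0.0175,-0.006,0.12],"turn":[0,0,0],"fingers":0.3},{"delta_pos":[-0.0175,-0.006,0.135],"turn":[0,0,0],"fingers":0.3},{"delta_pos":[-0.0175,-0.006,0.135],"turn":[0,0,0],"fingers":0.3},{"delta_pos":[-0.0175,-0.006,0.135],"turn":[0,0,0],"fingers":0.9},{"delta_pos":[-0.0175,-0.006,0.135],"turn":[0,0,0],"fingers":0.9},{"delta_pos":[-0.0175,-0.006,0.135],"turn":[0,0,0],"fingers":0.9},{"delta_pos":[-0.0175,-0.006,0.135],"turn":[0,0,0],"fingers":0.9},{"delta_pos":[-0.0175,-0.006,0.135],"turn":[0,0,0],"fingers":0.9},{"delta_pos":[-0.0175,-0.006,0.135],"turn":[0,0,0],"fingers":0.9}]' --force 40

```text
clock: 3.08
position: [0.5886, 0.1447, 0.067]
ee_rot: [-0.0, 1.0, 0.001, 0.001]
ft_force: [-0.9, 0.0, 6.9]
grip_width: 0.355
grasp_force: 39.8
```

```bash
python3 - <<'E'
from h import *;from workcell import *
o=get_obs();print(rel(o,*tgt([.5886,.1447,.25],90)));print(rel(o,*tgt([.53,-.13,.25],96.1)))
E
```

```text
([-0.0004, 0.0002, -0.183], [0.0011, 0.0026, 0.0002])
([0.0582, -0.2745, -0.1834], [0.001, 0.0026, -0.1063])
```

Converted, 0.0026 rad is 0.0008.

Emit:
move_arm --plan '[{"delta_pos":[0,0,-0.06],"turn":[0,0,0],"fingers":0.9},{"delta_pos":[0,0,-0.12],"turn":[0,0,0],"fingers":0.9},{"delta_pos":[0,0,-0.183],"turn":[0,0,0],"fingers":0.9},{"delta_pos":[0.0582,-0.2745,-0.183],"turn":[0.0003,0.0008,-0.0337],"fingers":0.9},{"delta_pos":[0.0582,-0.2745,-0.183],"turn":[0.0003,0.0008,-0.0337],"fingers":0.9},{"delta_pos":[0.0582,-0.2745,-0.183],"turn":[0.0003,0.0008,-0.0337],"fingers":0.9},{"delta_pos":[0.0582,-0.2745,-0.183],"turn":[0.0003,0.0008,-0.0337],"fingers":0.9},{"delta_pos":[0.0582,-0.2745,-0.183],"turn":[0.0003,0.0008,-0.0337],"fingers":0.9},{"delta_pos":[0.0582,-0.2745,-0.183],"turn":[0.0003,0.0008,-0.0337],"fingers":0.9},{"delta_pos":[0.0582,-0.2745,-0.183],"turn":[0.0003,0.0008,-0.0337],"fingers":0.9},{"delta_pos":[0.0582,-0.2745,-0.183],"turn":[0.0003,0.0008,-0.0337],"fingers":0.9}]'

```text
clock: 4.45
position: [0.5299, -0.1287, 0.2484]
ee_rot: [-0.054, 0.999, -0.0, -0.001]
ft_force: [-0.4, -0.4, -0.4]
grip_width: 0.354
grasp_force: 39.8
```

```bash
python3 - <<'E'
from h import *
o,c=look('w2');print(o["position"],o["ee_rot"],o["clock"],o["joint_pos"])
E
```

```text
[ 0.52987208 -0.12872592  0.24835525] [-5.41875179e-02  9.98530016e-01 -2.97733828e-04 -1.19604488e-03] 4.45 [-0.16293658  0.15101409  0.35372363  1.68191168 -0.05262797  1.32040355
  1.87947257]
```

View pics/w2.png

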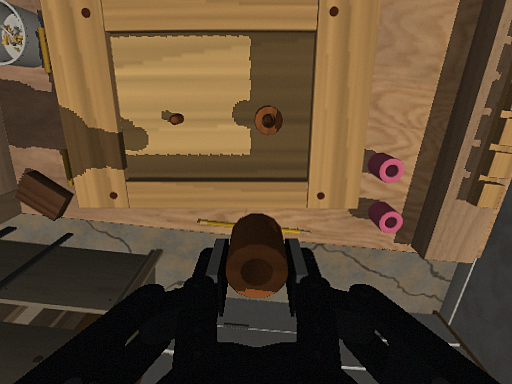

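The bare pin is at (176,118) and the fitted sleeve at (268,120), nearer the board, so the bare pin is on the −y side. The held sleeve is straight in the jaws at (258,255).

```bash
python3 - <<'E'
from h import *
o,c=pickle.load(open('w2.pkl','rb'));P=cloud(c,o);h=cv2.cvtColor(c["color"],cv2.COLOR_RGB2HSV)
def blob(P,s,k):
    k=k&np.isfinite(P[...,0]);Q=P[k];r=cv2.minAreaRect(np.float32(Q[:,:2]*1000));print(s,k.sum(),np.round(np.median(Q,0)*1000,1),np.round(Q.min(0)*1000,1),np.round(Q.max(0)*1000,1),np.round(r[0],1),np.round(r[1],1),round(r[2],2));return r
def win(u0,u1,v0,v1):
    k=np.zeros((384,512),bool);k[v0:v1,u0:u1]=1;return k
z=P[...,2]
blob(P,'pin top',win(160,192,105,130)&(z>.0325)&(z<.04))
blob(P,'fitted top',win(245,295,95,145)&(z>.046)&(z<.053))
k=win(0,400,0,230)&(z>.090)&(z<.099);blob(P,'frame',k)
# opening: largest hole in frame mask
cs,hi=cv2.findContours(np.uint8(k)*255,cv2.RETR_CCOMP,cv2.CHAIN_APPROX_NONE)
j=max((i for i in range(len(cs)) if hi[0][i][3]>=0),key=lambda i:cv2.contourArea(cs[i]))
W=onplane(c,cs[j][:,0],.094,o);r=cv2.minAreaRect(np.float32(W[:,:2]*1000));print('opening',r)
# held sleeve, tool coordinates
R=Ro.from_quat(o["ee_rot"]);T=R.inv().apply(P.reshape(-1,3)-o["position"]).reshape(P.shape)
k=win(225,290,205,300)&(h[...,1]>100)&(np.abs(T[...,2])<.06)
blob(T,'held',k)
# two view check of the pin: scene camera rays
for n,cc in pickle.load(open('d0.pkl','rb')).items():
    if n=='side':
        Q=cloud(cc);kk=(Q[...,2]>.03)&(Q[...,2]<.06)&(Q[...,0]>.40)&(Q[...,0]<.53)&(Q[...,1]>-.28)&(Q[...,1]<-.05);print(n,kk.sum(),np.round(Q[kk]*1000)[:20].tolist())
E
```

```text
pin top 54 [ 482.2 -231.2   34.1] [ 478.5 -236.    32.5] [ 487.1 -226.2   35.4] [ 482.7 -231. ] [8.  9.5] 6.23
fitted top 483 [ 470.7 -122.4   48. ] [ 455.4 -137.4   46. ] [ 486.6 -106.5   50.4] [ 470.9 -121.9] [30.6 30.4] 6.8
frame 35749 [ 446.1 -182.5   93.2] [ 355.3 -339.5   90. ] [579.5 -20.   98.8] [ 467.7 -181.1] [195.6 306.2] 5.79
opening ((464.783447265625, -177.64712524414062), (140.9667205810547, 190.42384338378906), 6.172281265258789)
held 4417 [ 8.5  0.1 -8.2] [-14.2 -16.5 -19. ] [17.4 16.5 29.7] [ 1.7 -0.6] [31.4 33. ] 3.77
side 12 [[484.0, -231.0, 35.0], [482.0, -229.0, 35.0], [479.0, -233.0, 34.0], [487.0, -230.0, 32.0], [484.0, -230.0, 32.0], [482.0, -228.0, 33.0], [479.0, -227.0, 34.0], [476.0, -233.0, 31.0], [487.0, -228.0, 30.0], [484.0, -225.0, 32.0], [482.0, -224.0, 32.0], [479.0, -227.0, 31.0]]
```

```bash
python3 - <<'E'
from h import *;from workcell import *
o=get_obs();print(rel(o,*tgt([.4829,-.2327,.16],6.1)))
E
```

```text
([0.0577, -0.0981, 0.0885], [-0.0024, -0.0015, 1.5726])
```

Converted, 1.5726 rad is 0.5006.

Emit:
move_arm --plan '[{"delta_pos":[0.0577,-0.0981,0],"turn":[0,0,0.0592],"fingers":0.9},{"delta_pos":[0.0577,-0.0981,0],"turn":[0,0,0.1178],"fingers":0.9},{"delta_pos":[0.0577,-0.0981,0.02],"turn":[0,0,0.1751],"fingers":0.9},{"delta_pos":[0.0577,-0.0981,0.04],"turn":[0,0,0.2355],"fingers":0.9},{"delta_pos":[0.0577,-0.0981,0.06],"turn":[-0.0003,-0.0003,0.2928],"fingers":0.9},{"delta_pos":[0.0577,-0.0981,0.08],"turn":[-0.0008,-0.0005,0.3501],"fingers":0.9},{"delta_pos":[0.0577,-0.0981,0.0885],"turn":[-0.0008,-0.0005,0.4074],"fingers":0.9},{"delta_pos":[0.0577,-0.0981,0.0885],"turn":[-0.0008,-0.0005,0.4647],"fingers":0.9},{"delta_pos":[0.0577,-0.0981,0.0885],"turn":[-0.0008,-0.0005,0.5006],"fingers":0.9},{"delta_pos":[0.0577,-0.0981,0.0885],"turn":[-0.0008,-0.0005,0.5006],"fingers":0.9},{"delta_pos":[0.0577,-0.0981,0.0885],"turn":[-0.0008,-0.0005,0.5006],"fingers":0.9},{"delta_pos":[0.0577,-0.0981,0.0885],"turn":[-0.0008,-0.0005,0.5006],"fingers":0.9}]'

```text
clock: 6.0
position: [0.4824, -0.2338, 0.16]
ee_rot: [0.669, 0.744, -0.0, 0.0]
ft_force: [0.3, 0.1, 0.0]
grip_width: 0.358
grasp_force: 39.8
```

```bash
python3 - <<'E'
from h import *
o,c=look('w3');print(o["position"],o["ee_rot"],o["joint_pos"]);print(rel(o,*tgt([.4829,-.2327,.072],6.1)));print(rel(o,*tgt([.4829,-.2327,.036],6.1)))
P=cloud(c,o);h=cv2.cvtColor(c["color"],cv2.COLOR_RGB2HSV)
T=Ro.from_quat(o["ee_rot"]).inv().apply(P.reshape(-1,3)-o["position"]).reshape(P.shape)
v,u=np.mgrid[:384,:512];k=(u>215)&(u<300)&(v>195)&(v<310)&(h[...,1]>100)&(T[...,2]<-.006)&(T[...,2]>-.014);Q=T[k]*1000
print(k.sum(),Q.min(0),Q.max(0),np.median(Q,0),cv2.minEnclosingCircle(np.float32(Q[:,:2])))
E
```

```text
[ 0.48236479 -0.2338019   0.16003698] [ 6.68601452e-01  7.43620931e-01 -8.59025758e-05  3.45579603e-05] [-0.14207761  0.21469138  0.57566925  1.82934697 -0.12811791  1.13448411
  0.58356536]
([0.0011, 0.0007, 0.088], [-0.0001, 0.0002, -0.0003])
([0.0011, 0.0007, 0.124], [-0.0001, 0.0002, -0.0003])
2461 [-14.31163958 -16.52877877 -13.96671057] [17.09434757 16.22896496 -6.00113955] [ 2.90565145 -0.2240409  -9.86344546] ((0.5854517817497253, -0.18012291193008423), 19.341144561767578)
```

Emit:
move_arm --plan '[{"delta_pos":[0.001,0.0006,0.05],"turn":[0,0,0],"fingers":0.9},{"delta_pos":[0.001,0.0006,0.086],"turn":[0,0,0],"fingers":0.9},{"delta_pos":[0.001,0.0006,0.086],"turn":[0,0,0],"fingers":0.9},{"delta_pos":[0.001,0.0006,0.086],"turn":[0,0,0],"fingers":0.9}]'

```text
clock: 6.55
position: [0.4835, -0.2334, 0.0754]
ee_rot: [0.669, 0.743, 0.0, 0.001]
ft_force: [0.8, -1.1, -0.3]
grip_width: 0.356
grasp_force: 39.8
```

```bash
python3 - <<'E'
from h import *;from workcell import *
o=get_obs();print(o["position"]);print(rel(o,*tgt([.4829,-.2327,.036],6.1)))
E
```

```text
[ 0.48348824 -0.23339983  0.07543966]
([0.0008, -0.0006, 0.0394], [0.0012, 0.0009, -0.0021])
```

Emit:
move_arm --plan '[{"delta_pos":[0.0008,-0.0006,0.01],"turn":[0,0,0],"fingers":0.9},{"delta_pos":[0.0008,-0.0006,0.02],"turn":[0,0,0],"fingers":0.9},{"delta_pos":[0.0008,-0.0006,0.03],"turn":[0,0,0],"fingers":0.9},{"delta_pos":[0.0008,-0.0006,0.036],"turn":[0,0,0],"fingers":0.9},{"delta_pos":[0.0008,-0.0006,0.036],"turn":[0,0,0],"fingers":0.9}]'

```text
clock: 7.18
position: [0.4819, -0.2321, 0.0381]
ee_rot: [0.669, 0.743, -0.0, -0.0]
ft_force: [-3.7, 2.1, 6.7]
grip_width: 0.355
grasp_force: 40.4
```

Emit:
move_arm --plan '[{"delta_pos":[0,0,0],"turn":[0,0,0],"fingers":0.4},{"delta_pos":[0,0,0],"turn":[0,0,0],"fingers":0.4},{"delta_pos":[0,0,0],"turn":[0,0,0],"fingers":0.4},{"delta_pos":[0,0,0],"turn":[0,0,0],"fingers":0.4},{"delta_pos":[0,0,-0.03],"turn":[0,0,0],"fingers":0.4},{"delta_pos":[0,0,-0.08],"turn":[0,0,0],"fingers":0.4},{"delta_pos":[0,0,-0.13],"turn":[0,0,0],"fingers":0.4},{"delta_pos":[0,0,-0.18],"turn":[0,0,0],"fingers":0.4},{"delta_pos":[0,0,-0.18],"turn":[0,0,0],"fingers":0.4},{"delta_pos":[0,0,-0.18],"turn":[0,0,0],"fingers":0.4}]'

```text
clock: 8.43
position: [0.4819, -0.2319, 0.2173]
ee_rot: [0.669, 0.743, -0.0, -0.0]
ft_force: [0.3, -0.2, -0.9]
grip_width: 0.6
grasp_force: 0.0
```

```bash
python3 - <<'E'
from h import *
o,c=look('w4');print(o["position"],o["grip_width"])
P=cloud(c,o);z=P[...,2];d=np.hypot(P[...,0]-.4825,P[...,1]+.2312)
for s,cx,cy in(('new',.4825,-.2312),('fit',.4709,-.122)):
    k=(np.hypot(P[...,0]-cx,P[...,1]-cy)<.024)&(z>.044)&(z<.053);Q=P[k]*1000;print(s,k.sum(),np.median(Q,0) if k.any() else 0,cv2.minAreaRect(np.float32(Q[:,:2])) if k.any() else 0)
print(rel(o,*tgt([.4325,.1548,.22],90)))
E
```

```text
[ 0.48193017 -0.23188298  0.21728715] 0.6001515878668515
new 524 [ 481.8615082  -230.590672     48.10215612] ((481.9516296386719, -231.04815673828125), (30.836191177368164, 30.746429443359375), 33.81396484375)
fit 702 [ 471.10984529 -121.789929     47.96999653] ((471.09979248046875, -122.27603149414062), (30.691797256469727, 31.203426361083984), 34.572872161865234)
([0.3897, -0.0088, -0.0026], [-0.0003, -0.0006, -1.4662])
```

View pics/w4.png

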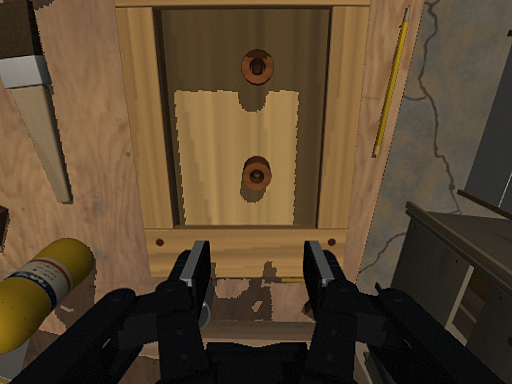

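Both sleeves sit at (257,67) and (256,173) with equal top heights, so the loose sleeve is seated. On to the rail.

Converted, -1.466 rad is -0.4666.

Emit:
move_arm --plan '[{"delta_pos":[0.06,0,-0.01],"turn":[0,0,-0.0573],"fingers":0.3},{"delta_pos":[0.12,0,-0.01],"turn":[0,0,-0.1146],"fingers":0.3},{"delta_pos":[0.18,0,-0.01],"turn":[0,0,-0.1719],"fingers":0.3},{"delta_pos":[0.24,0,-0.005],"turn":[0,0,-0.2292],"fingers":0.3},{"delta_pos":[0.3,0.01,-0.003],"turn":[0,0,-0.2865],"fingers":0.3},{"delta_pos":[0.36,0.02,-0.003],"turn":[0,0,-0.3438],"fingers":0.3},{"delta_pos":[0.3868,0.0185,-0.003],"turn":[0,0,-0.4011],"fingers":0.3},{"delta_pos":[0.3868,0.0185,-0.003],"turn":[0,0,-0.4584],"fingers":0.3},{"delta_pos":[0.3868,0.0185,-0.003],"turn":[0,0,-0.4666],"fingers":0.3},{"delta_pos":[0.3868,0.0185,-0.003],"turn":[0,0,-0.4666],"fingers":0.3},{"delta_pos":[0.3868,0.0185,-0.003],"turn":[0,0,-0.4666],"fingers":0.3}]'

```text
clock: 9.85
position: [0.4602, 0.154, 0.2207]
ee_rot: [0.002, 1.0, -0.0, -0.0]
ft_force: [-0.5, 0.2, -0.6]
grip_width: 0.703
grasp_force: 0.0
```

```bash
python3 - <<'E'
from h import *
o,c=look('w5');print(o["position"],o["ee_rot"],o["joint_pos"])
P=cloud(c,o);x,y,z=np.moveaxis(P,2,0)
k=(z>.052)&(z<.064)&(x>.29)&(x<.565)&(y>.11)&(y<.2);Q=P[k]*1000;print(k.sum(),np.median(Q,0),Q.min(0),Q.max(0),cv2.minAreaRect(np.float32(Q[:,:2])))
k=(z>.034)&(z<.042)&(x>.29)&(x<.6)&(y>.11)&(y<.2);print(np.median(P[k],0))
print(rel(o,*tgt([.4325,.1548,.052],90)))
E
```

```text
[0.46018939 0.15404381 0.22066652] [ 1.81997210e-03  9.99998296e-01 -1.76603973e-04 -2.52152396e-04] [-0.59865655  0.03241523  0.18587223  1.8584638  -0.00618104  1.25188115
  1.15621823]
4946 [415.22844639 154.26706125  57.1983205 ] [322.3905409  139.62099099  52.11298463] [543.02305556 169.03724019  59.46841207] ((432.65496826171875, 154.26898193359375), (220.6294708251953, 28.224346160888672), 0.35529741644859314)
[0.41974889 0.13673198 0.03722286]
([0.0276, 0.0007, 0.1687], [-0.0004, -0.0005, -0.0036])
```

Converted, -0.006 rad is -0.0019.

Emit:
move_arm --plan '[{"delta_pos":[0.0275,0.0003,0.06],"turn":[0,0,-0.0019],"fingers":0.35},{"delta_pos":[0.0275,0.0003,0.12],"turn":[0,0,-0.0019],"fingers":0.35},{"delta_pos":[0.0275,0.0003,0.155],"turn":[0,0,-0.0019],"fingers":0.35},{"delta_pos":[0.0275,0.0003,0.167],"turn":[0,0,-0.0019],"fingers":0.35},{"delta_pos":[0.0275,0.0003,0.167],"turn":[0,0,-0.0019],"fingers":0.35},{"delta_pos":[0.0275,0.0003,0.167],"turn":[0,0,-0.0019],"fingers":0.9},{"delta_pos":[0.0275,0.0003,0.167],"turn":[0,0,-0.0019],"fingers":0.9},{"delta_pos":[0.0275,0.0003,0.167],"turn":[0,0,-0.0019],"fingers":0.9},{"delta_pos":[0.0275,0.0003,0.167],"turn":[0,0,-0.0019],"fingers":0.9},{"delta_pos":[0.0275,0.0003,0.167],"turn":[0,0,-0.0019],"fingers":0.9},{"delta_pos":[0.0275,0.0003,0.167],"turn":[0,0,-0.0019],"fingers":0.9}]' --force 100

```text
clock: 11.28
position: [0.4338, 0.1553, 0.0558]
ee_rot: [-0.003, 1.0, 0.001, 0.001]
ft_force: [-2.7, -1.0, 11.5]
grip_width: 0.296
grasp_force: 98.4
```

```bash
cat >> h.py <<'E'
C0=np.array([464.8,-178.0]);YAW=6.15
def railpose(yc,zc,th,xc=12.,tx=1.1,tz=17.8):
    "rail underside centre (mm, cabinet frame), tilt deg (+y end up) -> TCP target"
    a=np.radians(YAW);t=np.radians(th);y=yc-tx*np.cos(t)-tz*np.sin(t);z=zc-tx*np.sin(t)+tz*np.cos(t)
    w=C0+np.array([[np.cos(a),-np.sin(a)],[np.sin(a),np.cos(a)]])@[xc,y]
    return tgt([w[0]/1e3,w[1]/1e3,z/1e3],YAW,th)
E
python3 - <<'E'
from h import *;from workcell import *
o=get_obs();p,_=tgt(o["position"]+[0,0,.25],90);print(o["position"],rel(o,p,_))
print(rel(o,*railpose(110,225,0)))
E
```

```text
[0.43376776 0.15528972 0.05584255] ([-0.0006, 0.0003, -0.25], [0.0012, 0.0023, 0.0055])
([-0.0305, -0.2237, -0.1872], [0.0027, 0.001, 1.4689])
```

Converted, 0.001 rad is 0.0003.

Emit:
move_arm --plan '[{"delta_pos":[0,0,-0.05],"turn":[0,0,0],"fingers":0.9},{"delta_pos":[0,0,-0.11],"turn":[0,0,0],"fingers":0.9},{"delta_pos":[0,0,-0.17],"turn":[0,0,0.0318],"fingers":0.9},{"delta_pos":[-0.01,-0.05,-0.187],"turn":[0,0,0.0891],"fingers":0.9},{"delta_pos":[-0.02,-0.1,-0.187],"turn":[0,0,0.1464],"fingers":0.9},{"delta_pos":[-0.03,-0.15,-0.187],"turn":[0,0,0.2037],"fingers":0.9},{"delta_pos":[-0.0305,-0.2,-0.187],"turn":[0,0,0.261],"fingers":0.9},{"delta_pos":[-0.0305,-0.2237,-0.187],"turn":[0,0,0.3183],"fingers":0.9},{"delta_pos":[-0.0305,-0.2237,-0.187],"turn":[0,0,0.3756],"fingers":0.9},{"delta_pos":[-0.0305,-0.2237,-0.187],"turn":[0.001,0.0003,0.4329],"fingers":0.9},{"delta_pos":[-0.0305,-0.2237,-0.187],"turn":[0.001,0.0003,0.4676],"fingers":0.9},{"delta_pos":[-0.0305,-0.2237,-0.187],"turn":[0.001,0.0003,0.4676],"fingers":0.9}]'

```text
clock: 12.78
position: [0.4645, -0.0688, 0.2417]
ee_rot: [0.668, 0.744, -0.001, -0.0]
ft_force: [-0.2, -0.3, -0.5]
grip_width: 0.293
grasp_force: 99.1
```

```bash
cat >> h.py <<'E'
def railmeas(o,c):
    "rail in tool frame: top face points by range"
    P=cloud(c,o);T=Ro.from_quat(o["ee_rot"]).inv().apply(P.reshape(-1,3)-o["position"]).reshape(P.shape)*1000
    k=(abs(T[...,1])<20)&(abs(T[...,2])<8)&(abs(T[...,0])<130)
    k&=~((abs(T[...,0])<14)&(abs(T[...,1])>12));Q=T[k]
    f=Q[(abs(Q[:,1])<11)&(abs(Q[:,2])<5)] if len(Q) else Q
    print('rail tool',len(Q),Q.min(0).round(1),Q.max(0).round(1),'median',np.median(Q,0).round(1),'slope z/x',np.polyfit(f[:,0],f[:,2],1).round(4))
    return cv2.minAreaRect(np.float32(Q[:,:2]))
E
python3 - <<'E'
from h import *
o,c=look('w6');print(o["position"],o["joint_pos"].round(2),o["grip_width"]);print(railmeas(o,c))
print(rel(o,*railpose(104,165+10,30)))
print(rel(o,*railpose(104,165+10,15)))
E
```

```text
[ 0.46452352 -0.06878347  0.24171688] [-0.36 -0.03  0.41  1.87  0.01  1.3   0.15] 0.2932286307554881
rail tool 16709 [-55.8 -14.3  -3.9] [111.1  14.2   8. ] median [51.5 -0.2 -1.3] slope z/x [-0.0054 -0.9133]
((27.638389587402344, -0.029244422912597656), (28.31336784362793, 166.89002990722656), 89.94288635253906)
([-0.0144, 0.0006, 0.0519], [-0.0017, 0.5247, 0.0001])
([-0.0102, 0.0006, 0.0498], [-0.0017, 0.2629, 0.0004])
```

View pics/w6.png

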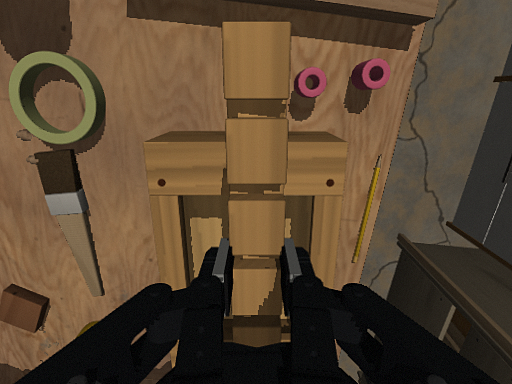

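The rail is held squarely: its far end is at (257,25), its centre about 1 mm off the TCP. Tilt it now.

Converted, 0.5247 rad is 0.167.

Emit:
move_arm --plan '[{"delta_pos":[-0.005,0.0006,0],"turn":[-0.0005,0.0541,0],"fingers":0.9},{"delta_pos":[-0.01,0.0006,0.01],"turn":[-0.0005,0.1114,0],"fingers":0.9},{"delta_pos":[-0.0144,0.0006,0.03],"turn":[-0.0005,0.167,0],"fingers":0.9},{"delta_pos":[-0.0144,0.0006,0.05],"turn":[-0.0005,0.167,0],"fingers":0.9},{"delta_pos":[-0.0144,0.0006,0.0519],"turn":[-0.0005,0.167,0],"fingers":0.9},{"delta_pos":[-0.0144,0.0006,0.0519],"turn":[-0.0005,0.167,0],"fingers":0.9}]'

```text
clock: 13.58
position: [0.4669, -0.0819, 0.1901]
ee_rot: [0.644, 0.72, 0.172, -0.192]
ft_force: [0.9, 0.6, -1.1]
grip_width: 0.298
grasp_force: 99.1
```

```bash
python3 - <<'E'
from h import *
o,c=look('w7');print(o["position"],o["joint_pos"].round(2),o["grip_width"]);railmeas(o,c)
for f in(0,.5,.85,1): print(rel(o,*railpose(104-132*f,165-76*f,30)))
E
```

```text
[ 0.46687048 -0.0818948   0.1900886 ] [-0.13  0.25  0.6   1.82 -0.58  1.45  0.75] 0.29836129712598036
rail tool 16699 [-56.4 -14.4  -4.1] [110.7  14.1   8. ] median [51.1 -0.2 -1.4] slope z/x [-0.0056 -1.061 ]
([-0.0061, -0.0004, 0.0083], [-0.001, 0.0012, 0.0027])
([-0.0823, -0.0006, 0.0083], [-0.001, 0.0012, 0.0027])
([-0.1356, -0.0007, 0.0083], [-0.001, 0.0012, 0.0027])
([-0.1584, -0.0008, 0.0083], [-0.001, 0.0012, 0.0027])
```

Converted, 0.0027 rad is 0.0009.

Emit:
move_arm --plan '[{"delta_pos":[-0.006,-0.0004,0.008],"turn":[-0.0003,0.0003,0.0009],"fingers":0.9},{"delta_pos":[-0.03,-0.0005,0.008],"turn":[-0.0003,0.0003,0.0009],"fingers":0.9},{"delta_pos":[-0.055,-0.0006,0.008],"turn":[-0.0003,0.0003,0.0009],"fingers":0.9},{"delta_pos":[-0.08,-0.0006,0.008],"turn":[-0.0003,0.0003,0.0009],"fingers":0.9},{"delta_pos":[-0.1,-0.0006,0.008],"turn":[-0.0003,0.0003,0.0009],"fingers":0.9},{"delta_pos":[-0.12,-0.0007,0.008],"turn":[-0.0003,0.0003,0.0009],"fingers":0.9},{"delta_pos":[-0.135,-0.0007,0.008],"turn":[-0.0003,0.0003,0.0009],"fingers":0.9},{"delta_pos":[-0.135,-0.0007,0.008],"turn":[-0.0003,0.0003,0.0009],"fingers":0.9},{"delta_pos":[-0.135,-0.0007,0.008],"turn":[-0.0003,0.0003,0.0009],"fingers":0.9}]'

```text
clock: 14.75
position: [0.4779, -0.1949, 0.115]
ee_rot: [0.646, 0.718, 0.173, -0.193]
ft_force: [-0.2, 1.2, 0.4]
grip_width: 0.293
grasp_force: 99.1
```

```bash
python3 - <<'E'
from h import *
o,c=look('w8');print(o["position"],o["joint_pos"].round(2),o["grip_width"],o["ft_force"]);railmeas(o,c)
def lb(th,lz):
    t=np.radians(th);ly=-132.5+20*np.sin(t);return railpose(ly+110*np.cos(t),lz+110*np.sin(t),th)
for th,z in((30,35),(20,41.5),(10,48),(5,51),(0,54)): print(rel(o,*lb(th,z)))
E
```

```text
[ 0.47792056 -0.194861    0.11498532] [ 0.08  0.52  0.62  1.71 -0.65  1.46  1.01] 0.29331525521591756 [-0.22783879  1.19351087  0.38510132]
rail tool 16716 [-56.5 -14.4  -4. ] [110.7  14.3   8. ] median [51.  -0.2 -1.4] slope z/x [-0.0055 -1.0323]
([-0.0214, 0.0008, -0.0007], [0.0002, -0.001, -0.0029])
([-0.0195, 0.0008, 0.0113], [-0.0, -0.1755, -0.0029])
([-0.0211, 0.0008, 0.0231], [-0.0003, -0.35, -0.0029])
([-0.0233, 0.0008, 0.029], [-0.0004, -0.4373, -0.0029])
([-0.0263, 0.0008, 0.0347], [-0.0005, -0.5246, -0.0029])
```

Converted, -0.35 rad is -0.1114.

Emit:
move_arm --plan '[{"delta_pos":[-0.0214,0.0008,0],"turn":[0,0,-0.001],"fingers":0.9},{"delta_pos":[-0.0214,0.0008,0],"turn":[0,0,-0.001],"fingers":0.9},{"delta_pos":[-0.0205,0.0008,0.0055],"turn":[0,-0.028,-0.001],"fingers":0.9},{"delta_pos":[-0.0195,0.0008,0.0113],"turn":[0,-0.0559,-0.001],"fingers":0.9},{"delta_pos":[-0.0202,0.0008,0.0172],"turn":[0,-0.0837,-0.001],"fingers":0.9},{"delta_pos":[-0.0211,0.0008,0.0231],"turn":[0,-0.1114,-0.001],"fingers":0.9},{"delta_pos":[-0.0211,0.0008,0.0231],"turn":[0,-0.1114,-0.001],"fingers":0.9},{"delta_pos":[-0.0211,0.0008,0.0231],"turn":[0,-0.1114,-0.001],"fingers":0.9}]'

```text
clock: 15.8
position: [0.4793, -0.2019, 0.0847]
ee_rot: [0.666, 0.741, 0.059, -0.065]
ft_force: [-0.4, -0.4, -1.1]
grip_width: 0.298
grasp_force: 99.0
```

```bash
python3 - <<'E'
from h import *
o,c=look('w9');print(o["position"],o["joint_pos"].round(2),o["ft_force"]);railmeas(o,c)
P=cloud(c,o)*1000;k=(abs(P[...,2]-93.5)<4);a=np.radians(YAW)
Q=P[k][:,:2]-C0;yc=-np.sin(a)*Q[:,0]+np.cos(a)*Q[:,1];xc=np.cos(a)*Q[:,0]+np.sin(a)*Q[:,1]
q=yc[(abs(xc)<60)&(yc>80)&(abs(xc-12)>20)];print('frame edge y',np.percentile(q,[0,2,5,95]))
def lb(th,lz):
    t=np.radians(th);ly=-132.5+20*np.sin(t);return railpose(ly+110*np.cos(t),lz+110*np.sin(t),th)
for th,z in((10,48),(5,51),(0,54)): print(rel(o,*lb(th,z)))
E
```

```text
[ 0.47928838 -0.20189879  0.08468976] [-0.18  0.38  0.7   1.87 -0.43  1.12  0.83] [-0.36844367 -0.38935508 -1.05310157]
rail tool 16703 [-56.5 -14.4  -4.2] [110.9  14.2   8. ] median [51.2 -0.2 -1.3] slope z/x [-0.0053 -0.9155]
frame edge y [93.72806421 94.30978423 94.4461055  97.75225672]
([0.0004, 0.0002, 0.0003], [0.0001, -0.0015, -0.0004])
([0.0003, 0.0002, 0.0066], [0.0001, -0.0887, -0.0004])
([-0.0006, 0.0002, 0.013], [0.0001, -0.176, -0.0004])
```

View pics/w9.png

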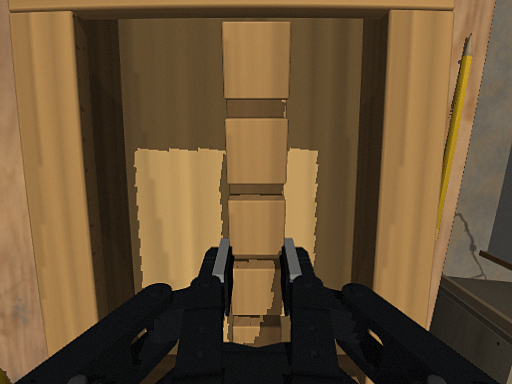

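The rail's upper end (255,20) lies clear of the frame edge at row ~12. Level it.

Converted, -0.176 rad is -0.056.

Emit:
move_arm --plan '[{"delta_pos":[0.0003,0.0002,0.0035],"turn":[0,-0.014,0],"fingers":0.9},{"delta_pos":[0.0003,0.0002,0.0066],"turn":[0,-0.028,0],"fingers":0.9},{"delta_pos":[-0.0002,0.0002,0.0098],"turn":[0,-0.042,0],"fingers":0.9},{"delta_pos":[-0.0006,0.0002,0.013],"turn":[0,-0.056,0],"fingers":0.9},{"delta_pos":[-0.0006,0.0002,0.013],"turn":[0,-0.056,0],"fingers":0.9},{"delta_pos":[-0.0006,0.0002,0.013],"turn":[0,-0.056,0],"fingers":0.9}]'

```text
clock: 16.6
position: [0.4791, -0.201, 0.0714]
ee_rot: [0.669, 0.743, -0.001, 0.0]
ft_force: [0.1, -0.7, -0.2]
grip_width: 0.293
grasp_force: 99.0
```

```bash
python3 - <<'E'
from h import *
o,c=look('w10');print(o["position"],o["ft_force"]);railmeas(o,c)
for y,z in((-22,54),(0,54),(0,49),(0,46)): print(rel(o,*railpose(y,z,0)))
E
```

```text
[ 0.47913254 -0.20102406  0.07143309] [ 0.11737087 -0.69269721 -0.21252582]
rail tool 16738 [-55.8 -14.4  -4.5] [111.   14.2   8. ] median [51.4 -0.2 -1.2] slope z/x [-0.0054 -0.8852]
([0.0013, 0.0002, -0.0004], [-0.0007, 0.0008, -0.0016])
([0.0233, 0.0002, -0.0004], [-0.0007, 0.0008, -0.0016])
([0.0233, 0.0002, 0.0046], [-0.0007, 0.0008, -0.0016])
([0.0233, 0.0002, 0.0076], [-0.0007, 0.0008, -0.0016])
```

Converted, -0.0016 rad is -0.0005.

Emit:
move_arm --plan '[{"delta_pos":[0.008,0.0002,0],"turn":[0,0.0003,-0.0005],"fingers":0.9},{"delta_pos":[0.016,0.0002,0],"turn":[0,0.0003,-0.0005],"fingers":0.9},{"delta_pos":[0.0233,0.0002,0],"turn":[0,0.0003,-0.0005],"fingers":0.9},{"delta_pos":[0.0233,0.0002,0],"turn":[0,0.0003,-0.0005],"fingers":0.9},{"delta_pos":[0.0233,0.0002,0.003],"turn":[0,0.0003,-0.0005],"fingers":0.9},{"delta_pos":[0.0233,0.0002,0.005],"turn":[0,0.0003,-0.0005],"fingers":0.9},{"delta_pos":[0.0233,0.0002,0.007],"turn":[0,0.0003,-0.0005],"fingers":0.9},{"delta_pos":[0.0233,0.0002,0.007],"turn":[0,0.0003,-0.0005],"fingers":0.9},{"delta_pos":[0.0233,0.0002,0.007],"turn":[0,0.0003,-0.0005],"fingers":0.9}]'

```text
clock: 17.77
position: [0.4774, -0.1774, 0.0667]
ee_rot: [0.668, 0.744, 0.001, -0.0]
ft_force: [-15.3, 7.8, 43.8]
grip_width: 0.296
grasp_force: 104.2
```

```bash
python3 - <<'E'
from h import *
o,c=look('w11');print(o["position"],o["ft_force"],o["torque"]);railmeas(o,c);print(rel(o,*railpose(0,49,0)))
E
```

```text
[ 0.47735438 -0.17739694  0.06673354] [-15.30803674   7.83829599  43.76274184] [1.43642182 3.76255333 0.02911659]
rail tool 14162 [-55.9 -14.4  -3.6] [97.2 14.2  8. ] median [34.9 -0.2 -1.3] slope z/x [-0.0033 -1.0713]
([-0.0004, -0.0005, -0.0001], [0.0002, -0.0014, 0.0006])
```

Emit:
move_arm --plan '[{"delta_pos":[0,0,-0.0015],"turn":[0,0,0],"fingers":0.9},{"delta_pos":[0,0,-0.0015],"turn":[0,0,0],"fingers":0.9},{"delta_pos":[0,0,-0.0015],"turn":[0,0,0],"fingers":0.9},{"delta_pos":[0,0,-0.0015],"turn":[0,0,0],"fingers":0.9}]'

```text
clock: 18.32
position: [0.4771, -0.1773, 0.0669]
ee_rot: [0.668, 0.744, -0.0, -0.0]
ft_force: [-7.5, 3.7, 20.9]
grip_width: 0.296
grasp_force: 101.5
```

```bash
python3 - <<'E'
from h import *
o,c=look('w12');print(o["position"],o["ft_force"],o["torque"],o["grasp_force"],o["clock"]);railmeas(o,c);print(rel(o,*railpose(0,49,0)))
P=cloud(c,o)*1000;T=Ro.from_quat(o["ee_rot"])
k=(abs(P[...,2]-69)<4);a=np.radians(YAW);Q=P[k]-np.r_[C0,0];yc=-np.sin(a)*Q[:,0]+np.cos(a)*Q[:,1];xc=np.cos(a)*Q[:,0]+np.sin(a)*Q[:,1]
m=(abs(xc-12)<11)&(yc>14);print('top z vs y',np.polyfit(yc[m],Q[m,2],1),xc[(abs(xc-12)<16)&(yc>14)].mean())
E
```

```text
[ 0.47712661 -0.17733514  0.06686033] [-7.4548831   3.72843226 20.9179207 ] [0.76837023 1.7624678  0.05774798] 101.49716824293137 18.325
rail tool 14162 [-56.1 -14.4  -4. ] [97.3 14.2  8. ] median [34.9 -0.2 -1.2] slope z/x [-0.0041 -0.9682]
([-0.0004, -0.0003, 0.0001], [-0.0003, -0.0002, 0.0008])
top z vs y [-1.27968079e-03  6.82502633e+01] 12.081917357039698
```

View pics/w12.png

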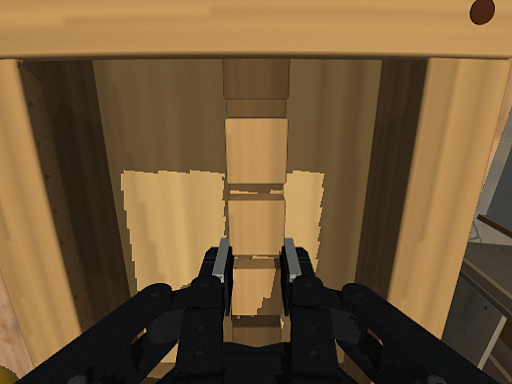

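The rail's far end is tucked under the frame (row ~58), it is level, and it presses with about 21 N, shared nearly evenly between the two sleeves.

```bash
python3 -c "
from workcell import *
print(hand_in())"
```

```text
the job is handed in; nothing more can be done
None
```

The job is handed in; the system returned no verdict. By my last measurements the loose sleeve is seated on the bare pin. The rail lies level and centred on both sleeves, gripped at about 100 N and pressed down with about 21 N, and I never touched the pencil, tin or offcut.

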